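Lock the crossbar of a cheese press with its spring clip

ROBOT

A 6-joint arm with a two-finger parallel gripper is mounted at the origin on a cart in front of the work surface, level with it; the furniture and walls round the work are solid. World frame = base frame: x ahead of the robot, y to its left, z up, the work surface at z = 0. Lengths are in m, angles in rad, forces in N, time in s.
With the tool pointing down it reaches from about 0.325 to 0.775 m from the base axis. Payload 5.5 kg.
Tool frame: the origin (TCP) lies midway between the tips of the shut fingers; the grasp point (between the pads) lies 19 mm behind it; z points along the fingers, y is the line along which they close (so a half turn about z gives the same grasp; the last joint's range is limited). The gripper opens to 85 mm and grips with 20 to 120 N. Pads are 22 mm wide; open, the fingers measure 114 mm over their backs; the gripper's body (76 mm by 85 mm) begins 54 mm behind the grasp point. The pads swing forward as they close: fully open they stand 13 mm farther back than shut.
Start: joints at [1.155, 0.091, 1.231, -0, 1.82, -0.057], TCP at [0.211, 0.562, 0.231] pointing down, gripper open.
Joint ranges: [-2.87, 2.87], [-0.86, 2.18], [0.17, 2.46], [-1.51, 4.65], [0.06, 2.69], [-2.65, 2.65]. Speed limits (rad/s): [2.57, 2.57, 3.01, 3.14, 3.14, 3.14].

INTERFACE

Orientations are given as a rotation vector (axis times angle).
In Python, from station import manip gives the robot as it stands.
- The arm moves only by the tool move_arm, never from a script. Its argument "plan" is one flat list of numbers, 5 for each row, row after row: the shift along the tool's x, y, z in mm, then the turn about the tool's z in degrees, then the closure, from -1 (fully open) to 1 (shut). In form: [dx, dy, dz, twist, hand, dx, dy, dz, twist, hand, ...]. A call has 1 to 8 rows; each row is the pose to reach, as a shift and turn from the pose commanded when the call began, along the tool's axes at that moment; what a row does not reach only later rows make up. A row lasts 1/8 s, in which the tool goes at most 62.5 mm and 10.7 degrees, less where a joint would pass 70% of its speed; a pose out of reach is approached as far as the arm can. A call with a gripper value outside its range is refused whole. The fingers move at their own pace and stop on an object; "squeeze" is the grip in N (left out, the last holds). Time passes only in rows, so rows that repeat a pose let the fingers close. It gives the time, the measured TCP pose, the force, the opening and the grip force at its end, in the units of the state.
- manip.read_state(): the state, without advancing time (a new reading comes with each control period).
- manip.read_camera(name): name is "scene" or "top" or "wrist"; returns the picture (420x560x3 uint8, blue, green, red); there is no depth.
- manip.camera_params(name): a dict with "camera_matrix" (3x3 intrinsics, pixels), "world_from_camera" (4x4, takes a point from camera to world coordinates); the wrist camera has in their place "tool_from_camera" (4x4, takes a point from camera to tool coordinates, whose origin is the TCP and whose axes are the flange's). Camera axes: x right, y up, looking along -z (the intrinsics and any distortion apply to the point x, -y, -z); pixel columns grow to the right and rows downward; lengths in m; the calibration is good to about 2 mm. The wrist camera is an equidistant fisheye: a pixel r from the principal point sees the ray r / f radians off the axis. A picture is of the moment at which its call begins: read the wrist's pose just before it. camera_params takes no time and is no camera call.
- manip.hand_in(): hands the job in; it is judged then, once.
The state is a dict: "t": time; "joint_positions": joint angles; "qvel": joint speeds; "tau": joint torques, N m; "ee_pos": TCP position; "tcp_rot": TCP orientation; "force": force on the tool from outside, world axes, zero at the start; "ft_torque": the same for the moment, N m; "width": finger opening in m; "gripper_force": force on a finger pad.
Only numpy, scipy, OpenCV 4.12 (cv2) and the standard library are available. Lean on these libraries where they do the work, as an engineer would, in place of code of your own. Each camera call takes 0.05 s, during which the arm holds its last target. There are 200 camera calls.

TASK

The small cheese press has been put back together after washing, but its crossbar is not locked yet. Press the raised right-hand end of the steel crossbar gently all the way down on to the shoulder of the right-hand rod, so that the narrow neck of the rod stands clear above the bar. Then take the loose hairpin spring clip from the worktop and push it sideways over that neck, open end first and flat along the top of the bar, until its legs snap shut behind the neck, as on the left-hand rod. The right-hand rod is clamped somewhere along its slot, so feel for it, and do not force the clip. Let go of it and leave everything else where it is.

Things in the scene. Friction and masses are not known exactly. Their poses are not given: they have to be found in the camera images.
- press: Cheese press, fixed: wooden base 170 x 270 x 24 mm, white basket, two upright steel rods at y +95 (left) and about -95 (right) joined by a steel crossbar, screw with T-handle in its middle. Origin under the middle of the base, x from front to back, y to the left, z up. The left end already has its clip on, pushed on from the end of the bar.
- crossbar (a joint): Tilt of the crossbar about the left rod, rad: 0 when its right end sits on the right rod's shoulder (bar level), 0.05 to 0.075 at the start (right end 10 to 14 mm too high). Stiff: 6 to 8 N on push_spot moves it, and it stays where it is left. Bar 42 mm wide (x), 10 thick, from y -130 to +130 of the press; its top is 140 mm above the worktop when home.
- push_spot (a point): Point on the top face of the crossbar, on its centre line, 45 mm to the right of the press's middle, where there is room to press down: at least 29 mm to the rod's head, 28 mm to the screw's boss (the T-handle above the boss, 103 mm along x, tops out 61 mm above the bar). It moves with the bar; 140 mm above the worktop when home.
- rod_slot (a point): Middle of the slot in the right end of the crossbar, at the height of the rod's neck (fixed to the press, axes as the press). The right rod is clamped firmly in this slot up to 14 mm from here to the left or right (y); its setting is not reported. Its neck is 10 mm thick and 10 mm tall, 140 to 150 mm above the worktop; above it a 14 mm head up to 163 mm. Bare only when the bar is home.
- clip: Loose steel hairpin clip, lying flat, 78 mm long, 28 mm wide at the mouth, 5 mm wire, about 50 g. Origin under the middle of its grip (a closed eye, 27 mm wide over two flat black plastic sides, 22 mm long, 9 mm tall). x from the grip to the open mouth, z up. Legs end 57 mm from the grip; the mouth takes a neck up to 5 mm off-centre.
- clip_grip (a point): Centre of the clip's grip, 4.5 mm above its underside (axes as the clip): pinch the eye across y here, 27 mm wide.
- clip_pocket (a point): Centre of the clip's pocket, 27 mm from the grip towards the mouth, 2.5 mm above its underside: the neck ends here (2 to 3 mm play) when the clip is on. Further out the legs run 4 mm apart from 33 to 41 mm from the grip, then flare to the mouth; the 10 mm neck must force them apart along that length. The pocket is 8 mm wide, so the legs keep a light hold.
- leg_left (a joint): Outward flex of the clip's left (+y) leg, rad: 0 free, 0.1 to 0.15 while the neck passes between the legs, 0.04 to 0.07 with the neck home in the pocket (less on one leg and more on the other while pushed to the side). Springy.
- leg_right (a joint): The same for the right (-y) leg. Pushing the clip over the neck takes 4 to 14 N (most where the flare narrows) from first touch to the end of the narrow part (about 15 mm of travel); then it snaps and the force falls to nothing or pulls; some 5 mm further the pocket's closed end meets the neck hard. Pressing it there with over 15 N bends it.
- mug: Mug on the worktop, a bystander. Origin under its middle.
- teaspoon: Teaspoon on the worktop, a bystander. Origin under its middle.
- timer: Round kitchen timer on the worktop, a bystander. Origin under its middle.
- salt_shaker: Salt shaker on the worktop, a bystander. Origin under its middle.
- tin: Tin on the worktop, a bystander. Origin under its middle.
Not all that is in view belongs to the job. Several things have the shape of the clip; the one meant has the colours described above.

How it is judged:
On the way:
1. the right-hand end of the crossbar is pressed home on the rod's shoulder (value of joint crossbar below 0.01 rad), for 0.2 s.
At the end, for the whole second after the job is handed in: Crossbar home (tilt under 0.01 rad); the clip lies still round the neck of the right rod: the pocket's centre within 6 mm of the neck's axis, at neck height, tilted under 0.3 rad, both legs past the narrow part and lightly sprung on the neck (0.015 to 0.085 rad) (value of joint crossbar below 0.01 rad and horizontal distance between clip_pocket and right_rod_neck below 0.006 m and z of clip_pocket in the frame of press between 0.1395 and 0.1505 m and angle between clip's own z axis and vertical below 0.3 rad and value of joint leg_left between 0.015 and 0.085 rad and value of joint leg_right between 0.015 and 0.085 rad and linear speed of clip below 0.02 m/s); the robot touches nothing.
It fails at once if the clip is forced: its contact forces on the press add up to over 36 N (snapping on takes about 25) (contact force between clip and press above 36 N).
It fails at once if the press is leant on or struck with more than 40 N (contact force between the arm and press above 40 N).
It fails at once if a bystander is knocked out of its place (more than 30 mm) (distance of any of mug, teaspoon, timer, salt_shaker, tin from where it was at the start of the episode above 0.03 m).
It also fails if it takes over 67 s, if anything falls off the work surface, if the arm or the gripper's body presses on something with over 40 N, if the wrist force passes 120 N, or if a joint passes its speed limit or range.

## Working session

There is one attempt and no reset: what is moved stays moved. The work goes in short steps, Python scripts to look and compute and a tool call to move; the robot and the scene stay as the last step left them, time stands still between calls to the robot, and variables do not carry over. Pictures are saved under pics/ and viewed, at most 10 in all, crops included, and the job is handed in when it is done.

Besides the shell and the picture viewer there is one more tool, called after "Call:" as name(argument=value, ...) on one line, values as JSON. move_arm: Moves the arm, as the interface text tells. Its arguments: {"type":"object","properties":{"plan":{"type":"array","items":{"type":"number"}},"squeeze":{"type":"number"}},"required":["plan"]}

```bash
mkdir -p pics; ls; cat > h.py <<'E'
import numpy as np, cv2
from scipy.spatial.transform import Rotation as R
from station import manip
def ray(name,u,v,st=None):
    p=manip.camera_params(name);K=np.array(p["camera_matrix"])
    x=(u-K[0,2])/K[0,0];y=(v-K[1,2])/K[1,1]
    if name=="wrist":
        r=np.hypot(x,y)+1e-12;d=np.array([x/r*np.sin(r),-y/r*np.sin(r),-np.cos(r)])
        st=st or manip.read_state();T=np.eye(4);T[:3,:3]=R.from_rotvec(st["tcp_rot"]).as_matrix();T[:3,3]=st["ee_pos"]
        W=T@np.array(p["tool_from_camera"])
    else:
        d=np.array([x,-y,-1]);W=np.array(p["world_from_camera"])
    return W[:3,3],W[:3,:3]@d
def onz(name,u,v,z,st=None):
    o,d=ray(name,u,v,st);return o+d*(z-o[2])/d[2]
def proj(name,P,st=None):
    p=manip.camera_params(name);K=np.array(p["camera_matrix"])
    if name=="wrist":
        st=st or manip.read_state();T=np.eye(4);T[:3,:3]=R.from_rotvec(st["tcp_rot"]).as_matrix();T[:3,3]=st["ee_pos"]
        W=T@np.array(p["tool_from_camera"])
    else: W=np.array(p["world_from_camera"])
    c=np.linalg.inv(W)@np.append(P,1);x,y,z=c[0],-c[1],-c[2]
    if name=="wrist":
        r=np.hypot(x,y);th=np.arctan2(r,z);x,y=x/r*th,y/r*th
    else: x,y=x/z,y/z
    return K[0,0]*x+K[0,2],K[1,1]*y+K[1,2]
E
python3 - <<'E'
from h import *
for n in("scene","top"):
    p=manip.camera_params(n);print(n,{k:np.round(v,3).tolist() if not isinstance(v,str) else v for k,v in p.items()})
    cv2.imwrite(f"pics/{n}0.png",cv2.resize(manip.read_camera(n),(800,600),interpolation=cv2.INTER_CUBIC))
print({k:np.round(v,3).tolist() for k,v in manip.read_state().items()})
print(np.round(manip.camera_params("wrist")["tool_from_camera"],3))
E
```

```text
pics
scene {'camera_matrix': [[524.429, 0.0, 271.224], [0.0, 524.429, 208.182], [0.0, 0.0, 1.0]], 'world_from_camera': [[-0.797, 0.432, -0.422, -0.134], [-0.603, -0.582, 0.545, 0.846], [-0.01, 0.689, 0.724, 1.281], [0.0, 0.0, 0.0, 1.0]]}
top {'camera_matrix': [[391.953, 0.0, 284.445], [0.0, 391.953, 212.954], [0.0, 0.0, 1.0]], 'world_from_camera': [[0.024, 0.987, -0.161, 0.387], [-0.999, 0.02, -0.027, -0.064], [-0.024, 0.161, 0.987, 1.062], [0.0, 0.0, 0.0, 1.0]]}
{'t': 0.1, 'joint_positions': [1.155, 0.092, 1.232, 0.0, 1.82, -0.057], 'qvel': [0.0, -0.001, -0.001, -0.0, -0.001, -0.001], 'tau': [0.002, -46.022, -41.922, -0.0, 0.011, 0.0], 'ee_pos': [0.211, 0.562, 0.23], 'tcp_rot': [-0.561, -3.091, 0.003], 'force': [0.312, 0.514, -0.639], 'ft_torque': [0.006, -0.021, 0.0], 'gripper_force': 0.0, 'width': 0.085}
[[-0.001  0.954  0.3    0.077]
 [ 1.     0.001 -0.001 -0.001]
 [-0.001  0.3   -0.954 -0.144]
 [ 0.     0.     0.     1.   ]]
```

View pics/top0.png

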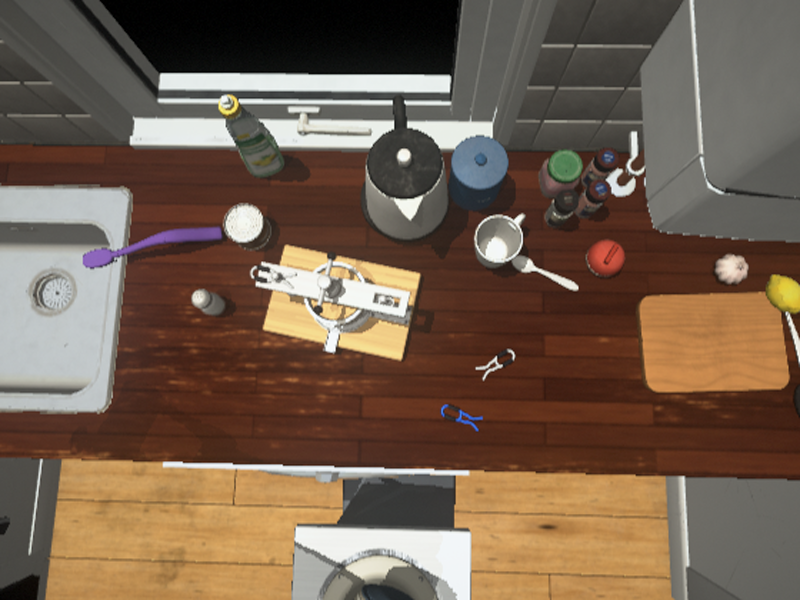

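View pics/scene0.png

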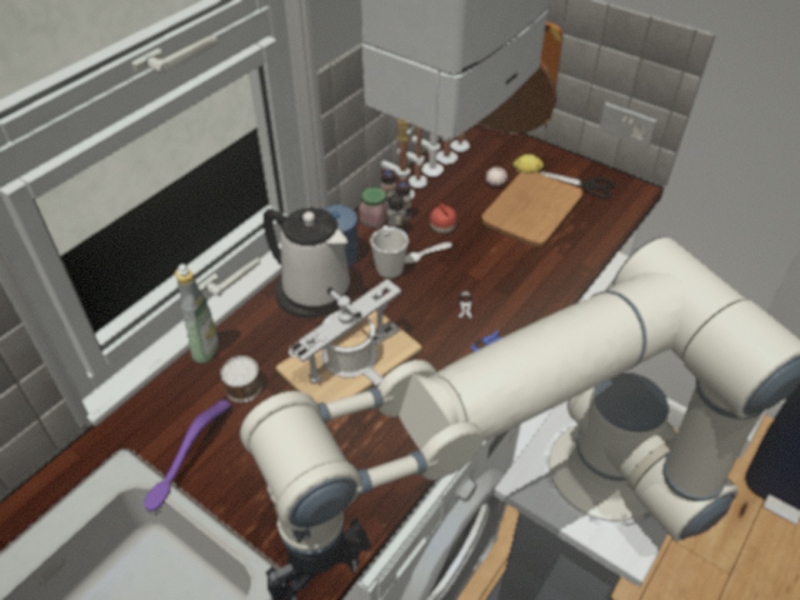

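The top view shows the press at about (342,300), with the right end of its bar near (410,308). The steel clip with the black grip is at (505,357), its mouth towards (480,372). The blue one at (462,415) is a decoy. The scene view agrees.

```bash
python3 - <<'E'
from h import *
s=0.7
im=manip.read_camera("top")
a=cv2.resize(im[165:260,165:305],(800,543),interpolation=cv2.INTER_CUBIC)
b=cv2.resize(im[235:275,325:370],(225*2,200*2),interpolation=cv2.INTER_CUBIC)
c=np.zeros((600,800,3),np.uint8)
c[:386,:570]=cv2.resize(a,(570,386)); c[200:600,400:800][:, :]=cv2.resize(b,(400,400))
c[:386,:400]=cv2.resize(im[170:260,170:300],(400,386))[:,:];
cv2.imwrite("pics/c1.png",np.hstack([cv2.resize(im[165:260,165:305],(520,353),interpolation=cv2.INTER_CUBIC),cv2.resize(im[235:275,330:362],(280,353),interpolation=cv2.INTER_CUBIC)]))
for n,(u,v,z) in dict(grip=(507,357,.007),mouth=(482,372,.004),barR=(409,308,.15),barL=(258,275,.14),boss=(330,288,.16),base_fl=(263,329,.024),base_fr=(402,359,.024),base_bl=(283,246,.024),base_br=(420,269,.024),mug=(498,245,.05),shaker=(208,302,.04),spoon=(548,273,0)).items():
    print(n,np.round(onz("top",u*s,v*s,z),4))
E
```

```text
grip [ 0.4628 -0.2261  0.007 ]
mouth [ 0.434  -0.1799  0.004 ]
barR [ 0.5296 -0.0438  0.15  ]
barL [0.5826 0.2135 0.14  ]
boss [0.5588 0.0867 0.16  ]
base_fl [0.5039 0.2321 0.024 ]
base_fr [ 0.4536 -0.0302  0.024 ]
base_bl [0.665  0.2039 0.024 ]
base_br [ 0.6246 -0.0601  0.024 ]
mug [ 0.6669 -0.204   0.05  ]
shaker [0.5506 0.3341 0.04  ]
spoon [ 0.6267 -0.3067  0.    ]
```

View pics/c1.png

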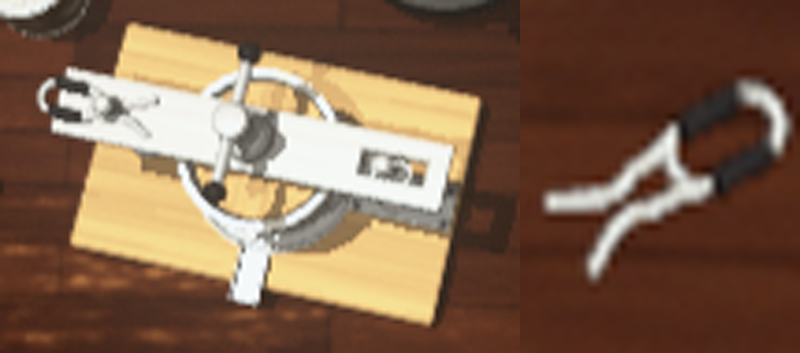

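```bash
python3 - <<'E'
from h import *
L=lambda u,v,z:onz("top",165-.5+(u+.5)/3.714,165-.5+(v+.5)/3.716,z)
C=lambda u,v,z:onz("top",330-.5+(u-520+.5)/8.75,235-.5+(v+.5)/8.825,z)
q=np.array([L(*p,.024)[:2] for p in [(70,245),(432,325),(481,97),(128,23)]]) #fl fr br bl
m=np.array([[-.085,.135],[-.085,-.135],[.085,-.135],[.085,.135]])
def fit(q,m):
    c=q.mean(0);d=q-c;mm=m-m.mean(0);a=np.arctan2((mm[:,0]*d[:,1]-mm[:,1]*d[:,0]).sum(),(mm*d).sum());
    Rm=np.array([[np.cos(a),-np.sin(a)],[np.sin(a),np.cos(a)]]);t=c-Rm@m.mean(0);return a,Rm,t,np.abs(q-(m@Rm.T+t)).max()
a,Rm,t,e=fit(q,m);print("base",a,t,e)
zb=lambda y:.14+ (95-y)/1000*.062
qb=np.array([L(53,128,zb(130))[:2],L(443,208,zb(-130))[:2],L(452,147,zb(-130))[:2],L(68,68,zb(130))[:2]])
mb=np.array([[-.021,.13],[-.021,-.13],[.021,-.13],[.021,.13]])
a2,R2,t2,e2=fit(qb,mb);print("bar",a2,t2,e2)
for nm,RR,tt in(("base",Rm,t),("bar",R2,t2)): print(nm,"push",RR@[0,-.045]+tt,"slot",RR@[0,-.095]+tt)
g=(C(710,112,.008)+C(748,167,.008))/2; k=(C(550,200,.003)+C(595,270,.003))/2
print("grip",g,"mouth",k,np.degrees(np.arctan2(*(k-g)[[1,0]])),np.linalg.norm(k-g))
st=manip.read_state();print(R.from_rotvec(st["tcp_rot"]).as_matrix().round(3))
E
```

```text
base -0.19243340702923523 [0.5603575  0.08635316] 0.0018187545458134696
bar -0.19374184866486815 [0.56173072 0.08630141] 0.0019762811116781215
base push [0.55175134 0.04218378] slot [ 0.54218894 -0.0068933 ]
bar push [0.55306678 0.04214333] slot [ 0.54344017 -0.0069212 ]
grip [ 0.46143927 -0.22209051  0.008     ] mouth [ 0.43184643 -0.17505286  0.003     ] 122.17526726212775 0.05579674263573127
[[-0.936  0.351 -0.001]
 [ 0.351  0.936 -0.001]
 [ 0.    -0.001 -1.   ]]
```

```bash
cat >> h.py <<'E'
def go(x,y,z,yaw):
    st=manip.read_state();M=R.from_rotvec(st["tcp_rot"]).as_matrix()
    d=M.T@(np.array([x,y,z])-st["ee_pos"])*1000
    tw=-((yaw-np.degrees(np.arctan2(M[1,0],M[0,0]))+180)%360-180)
    print("shift",d.round(1),"twist",round(tw,2),"pos",np.round(st["ee_pos"],4),"F",np.round(st["force"],1),"t",st["t"],"w",st["width"],"q6",st["joint_positions"][5])
E
python3 -c "
from h import *
go(.5525,.042,.235,79)"
```

```text
shift [-502.6 -366.5   -4.1] twist 80.44 pos [0.2106 0.5616 0.2304] F [-0.5 -0.8 -0.6] t 0.15 w 0.08535110405261213 q6 -0.05671915074606862
```

Call:
move_arm(plan=[-60, -44, -4, 10, 1, -120, -88, -4, 20, 1, -180, -132, -4, 30, 1, -240, -176, -4, 40, 1, -300, -220, -4, 50, 1, -360, -264, -4, 60, 1, -420, -308, -4, 70, 1, -502, -366, -4, 80.4, 1])

```text
t: 1.15
ee_pos: [0.4855, 0.1419, 0.2352]
tcp_rot: [-2.429, -1.992, -0.0]
force: [0.9, -0.3, 0.6]
width: -0.0001
gripper_force: 0.0
```

```bash
python3 -c "
from h import *
go(.5525,.042,.235,79)"
```

```text
shift [-84.8  85.3   0.2] twist -0.29 pos [0.4855 0.1419 0.2352] F [ 0.9 -0.3  0.6] t 1.15 w -0.0001027010036217044 q6 0.4140894997500391
```

Call:
move_arm(plan=[-42, 42, 0, -0.3, 1, -85, 85, 0, -0.3, 1, -85, 85, 0, -0.3, 1, -85, 85, 0, -0.3, 1])

```text
t: 1.65
ee_pos: [0.5519, 0.0443, 0.2348]
tcp_rot: [-2.418, -2.004, 0.001]
force: [0.2, 0.1, 0.0]
width: -0.0003
gripper_force: 0.0
```

```bash
python3 - <<'E'
from h import *
go(.5525,.042,.160,79)
st=manip.read_state();im=manip.read_camera("wrist")
print(np.round(manip.camera_params("wrist")["camera_matrix"],1))
cv2.imwrite("pics/w1.png",cv2.resize(im,(800,600),interpolation=cv2.INTER_CUBIC))
for P in ([.5525,.042,.149],[.5430,-.0069,.155]): print(np.array(proj("wrist",P,st))/.7)
E
```

```text
shift [-2.1  1.1 74.8] twist 0.31 pos [0.5519 0.0443 0.2348] F [0.2 0.1 0. ] t 1.65 w -0.00028511767048624854 q6 0.20495263357139903
[[325.2   0.  278.2]
 [  0.  325.2 211.3]
 [  0.    0.    1. ]]
[400.63794479 312.08017314]
[400.05391106 401.32825825]
```

View pics/w1.png

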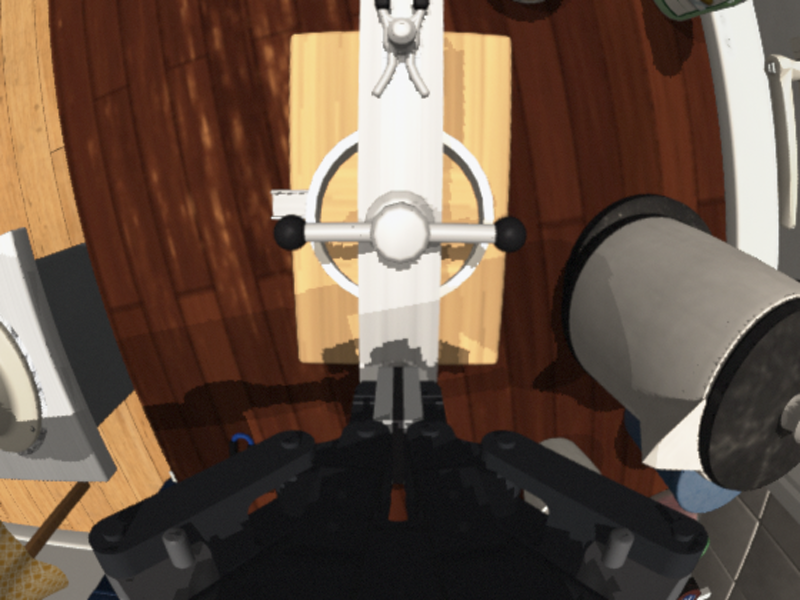

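The wrist view shows the bar vertical at x≈400 and the shut fingers lined up over it at (398,365). The T-handle spans (290..510, 233), clear of the fingers. I'm going down.

Call:
move_arm(plan=[-1, 1, 40, 0.3, 1, -2, 1, 70, 0.3, 1, -2, 1, 78, 0.3, 1, -2, 1, 80, 0.3, 1, -2, 1, 82, 0.3, 1, -2, 1, 84, 0.3, 1, -2, 1, 84, 0.3, 1])

```text
t: 2.58
ee_pos: [0.5529, 0.042, 0.1518]
tcp_rot: [2.423, 1.999, 0.001]
force: [0.1, 0.0, -0.3]
width: -0.0002
gripper_force: 0.0
```

Call:
move_arm(plan=[0, 0, 1, 0, 1, 0, 0, 2, 0, 1, 0, 0, 3, 0, 1, 0, 0, 4, 0, 1])

```text
t: 3.08
ee_pos: [0.5528, 0.0419, 0.1486]
tcp_rot: [2.423, 1.998, 0.001]
force: [-1.5, -1.1, 5.3]
width: 0.0002
gripper_force: 3.1
```

Call:
move_arm(plan=[0, 0, 1, 0, 1, 0, 0, 2, 0, 1, 0, 0, 3, 0, 1, 0, 0, 4, 0, 1, 0, 0, 5, 0, 1, 0, 0, 5, 0, 1])

```text
t: 3.82
ee_pos: [0.5528, 0.0415, 0.1435]
tcp_rot: [2.423, 1.998, 0.0]
force: [-2.8, -2.5, 5.1]
width: -0.0002
gripper_force: 2.8
```

Call:
move_arm(plan=[0, 0, 1, 0, 1, 0, 0, 2, 0, 1, 0, 0, 2, 0, 1])

```text
t: 4.2
ee_pos: [0.5527, 0.0414, 0.1415]
tcp_rot: [2.423, 1.998, 0.0]
force: [-2.4, -1.9, 5.5]
width: 0.0001
gripper_force: 2.8
```

Call:
move_arm(plan=[0, 0, 0.7, 0, 1, 0, 0, 1.4, 0, 1, 0, 0, 1.4, 0, 1])

```text
t: 4.58
ee_pos: [0.5527, 0.0414, 0.1402]
tcp_rot: [2.423, 1.998, -0.0]
force: [-2.5, -2.0, 6.1]
width: 0.0004
gripper_force: 3.0
```

Call:
move_arm(plan=[0, 0, 0.5, 0, 1, 0, 0, 0.5, 0, 1])

```text
t: 4.82
ee_pos: [0.5527, 0.0414, 0.14]
tcp_rot: [2.423, 1.998, 0.0]
force: [-3.2, -2.7, 7.5]
width: 0.0001
gripper_force: 3.7
```

Call:
move_arm(plan=[0, 0, 0.8, 0, 1, 0, 0, 0.8, 0, 1, 0, 0, 0.8, 0, 1])

```text
t: 5.2
ee_pos: [0.5528, 0.0414, 0.14]
tcp_rot: [2.422, 1.997, 0.001]
force: [-5.0, -2.0, 10.6]
width: -0.0002
gripper_force: 5.2
```

The bar is seated: the force rises and the tip no longer moves. I'm lifting and going over to the clip.

Call:
move_arm(plan=[0, 0, -30, 0, 1, 0, 0, -80, 0, 1, 0, 0, -110, 0, 1, 0, 0, -110, 0, 1])

```text
t: 5.7
ee_pos: [0.5538, 0.042, 0.2508]
tcp_rot: [2.421, 1.997, 0.007]
force: [-0.9, -0.6, 0.7]
width: 0.0001
gripper_force: 0.0
```

```bash
python3 -c "
from h import *
go(.4614,-.2221,.17,122.2)"
```

```text
shift [-277.   -40.9   80.3] twist -43.16 pos [0.5538 0.042  0.2508] F [-0.9 -0.6  0.7] t 5.7 w 7.56017072952473e-05 q6 0.20572201966995057
```

Call:
move_arm(plan=[-55, -8, 0, -8, 1, -110, -16, 0, -16, 0, -165, -24, 10, -24, -1, -220, -33, 30, -33, -1, -277, -41, 60, -43.2, -1, -277, -41, 80, -43.2, -1, -277, -41, 80, -43.2, -1])

```text
t: 6.58
ee_pos: [0.458, -0.222, 0.1636]
tcp_rot: [-1.517, -2.743, -0.0]
force: [-0.4, -0.2, -0.1]
width: 0.0854
gripper_force: 0.0
```

```bash
python3 - <<'E'
from h import *
go(.4614,-.2221,.17,122.2)
st=manip.read_state();im=manip.read_camera("wrist")
cv2.imwrite("pics/w2.png",cv2.resize(im,(800,600),interpolation=cv2.INTER_CUBIC))
for P in ([.4614,-.2221,.007],[.4318,-.175,.003]): print(np.array(proj("wrist",P,st))/.7)
import json;json.dump({k:np.array(v).tolist() for k,v in st.items()},open("st2.json","w"))
E
```

```text
shift [-1.9  2.8 -6.4] twist -0.07 pos [ 0.458  -0.222   0.1636] F [-0.4 -0.2 -0.1] t 6.575 w 0.08541939912231732 q6 -1.0789214324795924
[403.95286734 280.01394556]
[404.03378812 196.1431483 ]
```

View pics/w2.png

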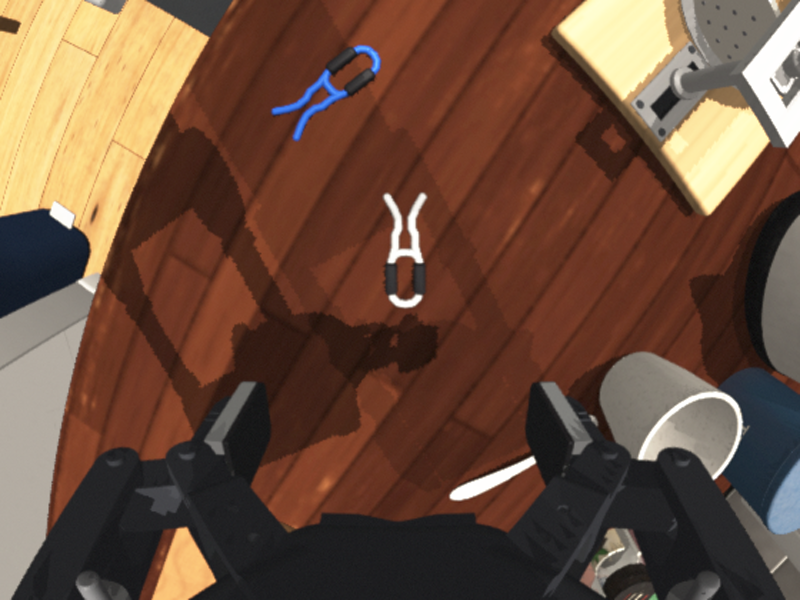

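The wrist view shows the clip grip centre at (405,278) and the mouth at (405,197), within 2 px of the prediction. The fingers are parallel to it.

```bash
python3 - <<'E'
from h import *
st=manip.read_state()
g=onz("wrist",405*.7,278*.7,.008,st);k=onz("wrist",405*.7,197*.7,.003,st);print(g,k,np.degrees(np.arctan2(*(k-g)[[1,0]])))
go(g[0],g[1],.03,np.degrees(np.arctan2(*(k-g)[[1,0]])))
E
```

```text
[ 0.46284404 -0.22074496  0.008     ] [ 0.43413165 -0.17525533  0.003     ] 122.25952180566652
shift [ -1.7   4.  135.6] twist -0.07 pos [ 0.459  -0.2217  0.1657] F [-0.   1.   0.9] t 6.625 w 0.08532435739421407 q6 -1.0787102920155134
```

Call:
move_arm(plan=[-1, 3, 50, 0, 0.13, -1, 3, 100, 0, 0.13, -1, 3, 135, 0, 0.13, -1, 3, 135, 0, 0.13, -1, 3, 135, 0, 0.13])

```text
t: 7.25
ee_pos: [0.4643, -0.2215, 0.035]
tcp_rot: [1.515, 2.749, 0.0]
force: [-0.5, 0.2, 0.1]
width: 0.0369
gripper_force: 0.0
```

```bash
python3 - <<'E'
from h import *
go(.4626,-.2209,.015,122.2)
st=manip.read_state();im=manip.read_camera("wrist")
cv2.imwrite("pics/w3.png",cv2.resize(im[150:420,140:420],(800,771),interpolation=cv2.INTER_CUBIC)[:600])
E
```

```text
shift [ 1.5 -1.2 20. ] twist 0.09 pos [ 0.4643 -0.2215  0.035 ] F [-0.5  0.2  0.1] t 7.25 w 0.03691869595111155 q6 -1.0748913429626845
```

View pics/w3.png

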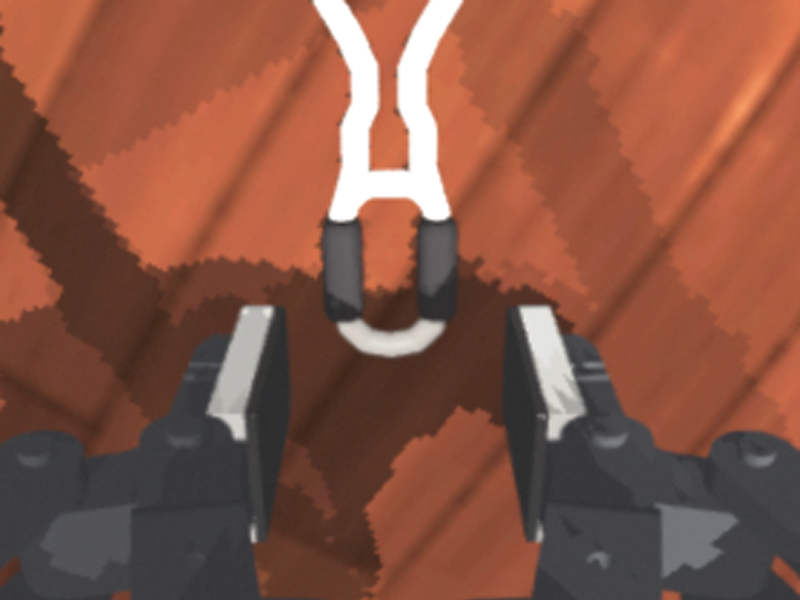

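The clip is centred at x≈391 and the finger gap at 397, about 1 mm off, which agrees with the computed correction. I'm going down and feeling for the worktop.

Call:
move_arm(plan=[1, -1, 12, 0, 0.13, 1, -1, 24, 0, 0.13, 1, -1, 27, 0, 0.13, 1, -1, 28, 0, 0.13, 1, -1, 28, 0, 0.13])

```text
t: 7.92
ee_pos: [0.4616, -0.2212, 0.0047]
tcp_rot: [1.517, 2.751, 0.0]
force: [0.1, -0.0, 0.4]
width: 0.0371
gripper_force: 0.0
```

Call:
move_arm(plan=[0, 0, 1, 0, 0.13, 0, 0, 2, 0, 0.13, 0, 0, 3, 0, 0.13, 0, 0, 3, 0, 0.13])

```text
t: 8.43
ee_pos: [0.4615, -0.221, 0.0015]
tcp_rot: [-1.517, -2.751, 0.0]
force: [-0.3, -0.5, 0.1]
width: 0.037
gripper_force: 0.0
```

Call:
move_arm(plan=[0, 0, 1, 0, 0.13, 0, 0, 2, 0, 0.13, 0, 0, 2, 0, 0.13])

```text
t: 8.8
ee_pos: [0.4614, -0.221, -0.0006]
tcp_rot: [-1.517, -2.751, 0.0]
force: [0.1, 0.4, 0.2]
width: 0.0372
gripper_force: 0.0
```

Call:
move_arm(plan=[0, 0, 1, 0, 0.13, 0, 0, 2, 0, 0.13, 0, 0, 2, 0, 0.13])

```text
t: 9.18
ee_pos: [0.4616, -0.2211, -0.0011]
tcp_rot: [1.517, 2.751, -0.0]
force: [-3.3, 3.0, 7.3]
width: 0.037
gripper_force: 3.8
```

Call:
move_arm(plan=[0, 0, -4, 0, 0.13, 0, 0, -4, 0, 0.5, 0, 0, -4, 0, 0.7, 0, 0, -4, 0, 0.7, 0, 0, -4, 0, 0.7, 0, 0, -4, 0, 0.7], squeeze=50)

```text
t: 9.93
ee_pos: [0.4621, -0.2214, 0.0025]
tcp_rot: [1.516, 2.75, -0.0]
force: [-1.3, 0.0, 5.7]
width: 0.0253
gripper_force: 49.6
```

Call:
move_arm(plan=[0, 0, -10, 0, 0.7, 0, 0, -50, 0, 0.7, 0, 0, -110, 0, 0.7, 0, 0, -160, 0, 0.7, 0, 0, -195, 0, 0.7, 0, 0, -195, 0, 0.7, 0, 0, -195, 0, 0.7])

```text
t: 10.8
ee_pos: [0.4612, -0.2209, 0.1953]
tcp_rot: [-1.516, -2.749, 0.0]
force: [-0.1, -0.4, -1.8]
width: 0.0251
gripper_force: 49.2
```

```bash
python3 - <<'E'
from h import *
M=np.array([[np.cos(-.193),-np.sin(-.193)],[np.sin(-.193),np.cos(-.193)]])
p=M@[0,-.19]+[.561,.0863];print("start pt",p)
go(p[0],p[1],.2,79)
im=manip.read_camera("wrist");st=manip.read_state()
cv2.imwrite("pics/w4.png",cv2.resize(im[150:420,140:420],(800,771),interpolation=cv2.INTER_CUBIC)[:600])
for z in(0,.004): 
    Rt=R.from_rotvec(st["tcp_rot"]).as_matrix()
    for x in(0,.027,.057): 
        u,v=proj("wrist",np.array(st["ee_pos"])+Rt@[x,0,-z],st);print(z,x,((u-140)*2.857).round(1),((v-150)*2.857).round(1))
E
```

```text
start pt [ 0.52455723 -0.10017232]
shift [ 68.3 118.   -4.7] twist 43.24 pos [ 0.4612 -0.2209  0.1953] F [-0.1 -0.4 -1.8] t 10.8 w 0.025142505534153436 q6 -1.075975090650878
0 0 402.1 344.7
0 0.027 402.5 198.2
0 0.057 402.8 15.2
0.004 0 402.3 355.6
0.004 0.027 402.7 206.3
0.004 0.057 403.0 18.7
```

View pics/w4.png

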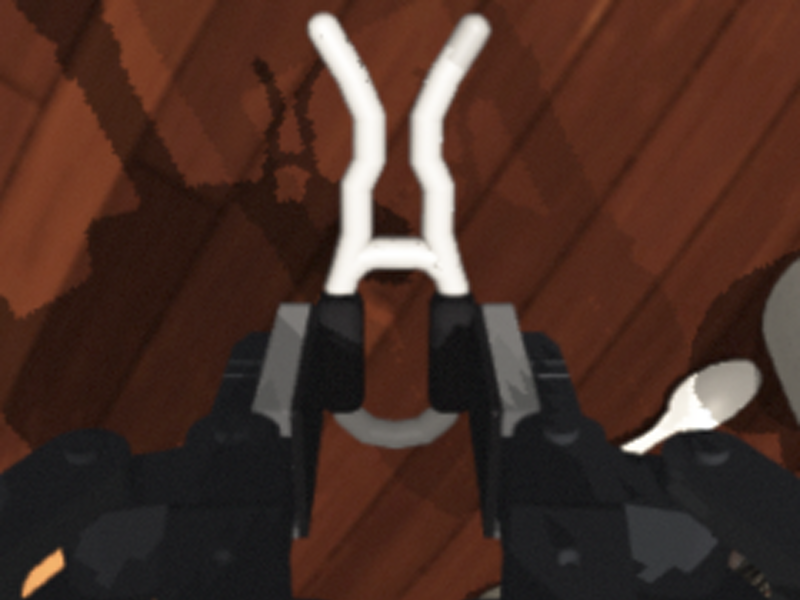

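The clip is held straight. Its axis is at x≈398 against a predicted 403, so about 1 mm towards tool −y, and the mouth is at the expected reach. Next I check the rod position from the fixed cameras.

```bash
python3 - <<'E'
from h import *
t=manip.read_camera("top");s=manip.read_camera("scene")
M=np.array([[np.cos(-.193),-np.sin(-.193)],[np.sin(-.193),np.cos(-.193)]])
W=lambda x,y,z:[*(M@[x,y]+[.561,.0863]),z]
for n in("top","scene"):
    print(n,[np.round(proj(n,W(x,y,z)),1).tolist() for x,y,z in((0,-.095,.163),(0,-.109,.163),(0,-.081,.163),(-.021,-.13,.14),(.021,-.13,.14))])
u,v=map(int,proj("top",W(0,-.095,.15)));a,b=map(int,proj("scene",W(0,-.095,.15)));print(u,v,a,b)
A=cv2.resize(t[v-20:v+20,u-20:u+20],(400,400),interpolation=cv2.INTER_CUBIC)
B=cv2.resize(s[b-20:b+20,a-20:a+20],(400,400),interpolation=cv2.INTER_CUBIC)
cv2.imwrite("pics/n.png",np.hstack([A,B]))
E
```

```text
top [[270.5, 208.8], [276.4, 210.1], [264.7, 207.6], [283.5, 222.1], [287.3, 205.1]]
scene [[266.6, 202.1], [270.1, 199.8], [263.0, 204.4], [280.0, 205.5], [270.7, 198.2]]
270 209 266 205
```

View pics/n.png

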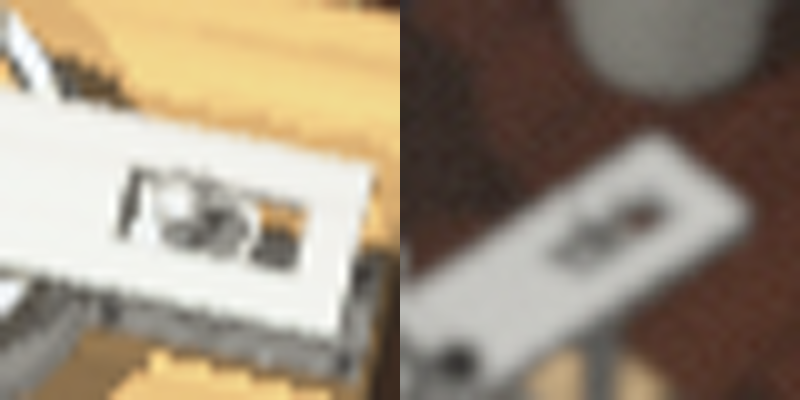

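In the top crop the bar corners lie within 0.2 px of the prediction. The head is at about (187,203), so the neck is near press y −91 mm, ±4.

```bash
cat >> h.py <<'E'
PM=np.array([[np.cos(-.193),-np.sin(-.193)],[np.sin(-.193),np.cos(-.193)]]);PT=np.array([.561,.0863])
def gop(x,y,z):
    p=PM@[x,y]+PT;st=manip.read_state();print("press xy",(PM.T@(np.array(st["ee_pos"])[:2]-PT)*1000).round(1), "Fpress",(PM.T@np.array(st["force"])[:2]).round(1))
    go(p[0],p[1],z,78.94)
E
python3 -c "
from h import *
gop(.001,-.19,.2)"
```

```text
press xy [ -39.4 -320.5] Fpress [0.  0.4]
shift [ 67.3 118.9  -5.6] twist 43.3 pos [ 0.4609 -0.2207  0.1944] F [ 0.1  0.4 -1. ] t 10.95 w 0.025120877029353363 q6 -1.0759661913347665
```

Call:
move_arm(plan=[10, 20, -5, 8, 0.7, 22, 40, -5, 16, 0.7, 34, 60, -5, 24, 0.7, 46, 80, -5, 32, 0.7, 57, 100, -5, 40, 0.7, 67, 119, -5, 43.3, 0.7, 67, 119, -5, 43.3, 0.7, 67, 119, -5, 43.3, 0.7])

```text
t: 11.95
ee_pos: [0.526, -0.1012, 0.2007]
tcp_rot: [-2.423, -1.998, 0.002]
force: [-1.1, -0.8, -1.0]
width: 0.0252
gripper_force: 49.3
```

```bash
python3 -c "
from h import *
gop(.001,-.19,.1435)"
```

```text
press xy [   1.6 -190.8] Fpress [-0.9 -1. ]
shift [ 0.8 -0.5 57.2] twist 0.06 pos [ 0.526  -0.1012  0.2007] F [-1.1 -0.8 -1. ] t 11.95 w 0.025239806884178678 q6 -0.06142976212965473
```

Call:
move_arm(plan=[0.5, -0.5, 30, 0, 0.7, 0.5, -0.5, 50, 0, 0.7, 0.5, -0.5, 56, 0, 0.7, 0.5, -0.5, 56, 0, 0.7, 0.5, -0.5, 56, 0, 0.7, 0.5, -0.5, 56, 0, 0.7])

```text
t: 12.7
ee_pos: [0.5265, -0.1005, 0.1466]
tcp_rot: [2.424, 1.996, 0.001]
force: [0.1, -0.4, -0.8]
width: 0.0252
gripper_force: 49.3
```

```bash
python3 - <<'E'
from h import *
gop(.001,-.19,.1435)
im=manip.read_camera("wrist");st=manip.read_state()
cv2.imwrite("pics/w5.png",cv2.resize(im[30:330,130:430],(600,600),interpolation=cv2.INTER_CUBIC))
for P in((0,-.091,.163),(0,-.13,.14),(-.021,-.13,.14),(.021,-.13,.14)):
    u,v=proj("wrist",[*(PM@P[:2]+PT),P[2]],st);print(P,(2*(u-130)).round(),(2*(v-30)).round())
E
```

```text
press xy [   1.9 -189.9] Fpress [ 0.2 -0.4]
shift [-0.1 -0.9  3.1] twist 0.0 pos [ 0.5265 -0.1005  0.1466] F [ 0.1 -0.4 -0.8] t 12.7 w 0.025233159722581052 q6 -0.059077475151598766
(0, -0.091, 0.163) 290.0 46.0
(0, -0.13, 0.14) 291.0 232.0
(-0.021, -0.13, 0.14) 201.0 233.0
(0.021, -0.13, 0.14) 381.0 232.0
```

View pics/w5.png

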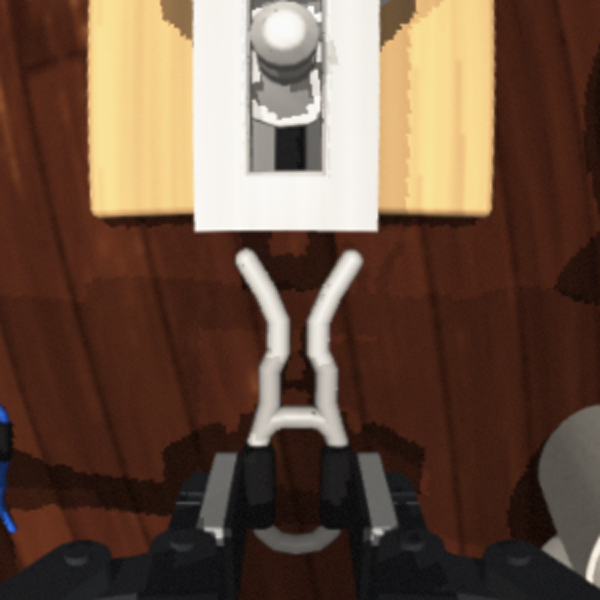

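The bar centre is at x≈286, the head at (286,35) and the clip mouth centre at 299. The clip therefore needs about 3 mm towards tool −y, and the neck is near y −88. I'm correcting and moving up to just short of touch.

Call:
move_arm(plan=[0, -3, 2.6, 0, 0.7, 0, -3, 2.6, 0, 0.7, 15, -3, 2.6, 0, 0.7, 30, -3, 2.6, 0, 0.7, 42, -3, 2.6, 0, 0.7, 44, -3, 2.6, 0, 0.7, 44, -3, 2.6, 0, 0.7, 44, -3, 2.6, 0, 0.7])

```text
t: 13.75
ee_pos: [0.5315, -0.0568, 0.1429]
tcp_rot: [2.425, 1.997, -0.0]
force: [-0.4, -1.2, -0.4]
width: 0.0254
gripper_force: 49.3
```

```bash
python3 - <<'E'
from h import *
gop(-.0012,-.146,.144)
im=manip.read_camera("wrist");st=manip.read_state()
cv2.imwrite("pics/w6.png",cv2.resize(im[60:360,130:430],(600,600),interpolation=cv2.INTER_CUBIC))
E
```

```text
press xy [  -1.5 -146.2] Fpress [-0.1 -1.2]
shift [ 0.2  0.3 -1.1] twist -0.01 pos [ 0.5315 -0.0568  0.1429] F [-0.4 -1.2 -0.4] t 13.75 w 0.025427055342167982 q6 0.02319015539023859
```

View pics/w6.png

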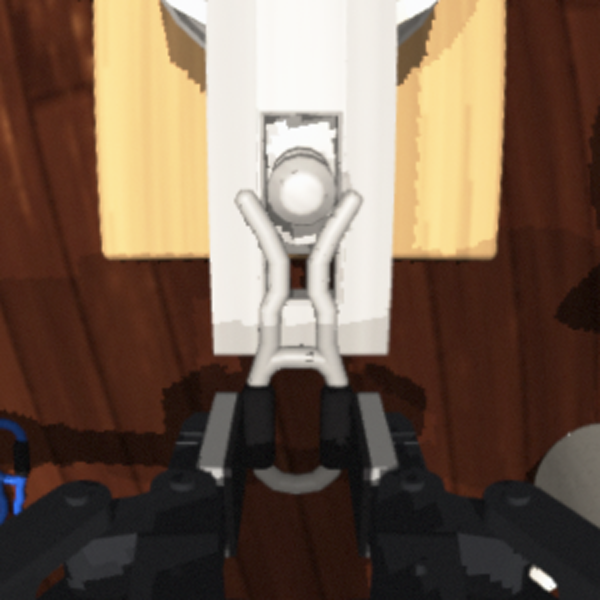

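The clip is centred, with the mouth at 299, the head at 300 and the bar at 301, and its tips are just reaching the neck. I'm advancing slowly by feel.

Call:
move_arm(plan=[1, 0, -0.7, 0, 0.7, 2, 0, -0.7, 0, 0.7, 3, 0, -0.7, 0, 0.7, 4, 0, -0.7, 0, 0.7, 5, 0, -0.7, 0, 0.7, 6, 0, -0.7, 0, 0.7, 6, 0, -0.7, 0, 0.7])

```text
t: 14.68
ee_pos: [0.5327, -0.0506, 0.1437]
tcp_rot: [-2.425, -1.997, 0.0]
force: [-0.4, -0.1, -0.6]
width: 0.0252
gripper_force: 49.3
```

Call:
move_arm(plan=[1, 0, 0, 0, 0.7, 2, 0, 0, 0, 0.7, 3, 0, 0, 0, 0.7, 4, 0, 0, 0, 0.7, 4, 0, 0, 0, 0.7])

```text
t: 15.3
ee_pos: [0.5336, -0.0468, 0.1437]
tcp_rot: [2.425, 1.997, 0.0]
force: [1.2, -0.7, 0.4]
width: 0.025
gripper_force: 49.3
```

Call:
move_arm(plan=[1, 0, 0, 0, 0.7, 2, 0, 0, 0, 0.7, 3, 0, 0, 0, 0.7, 3, 0, 0, 0, 0.7])

```text
t: 15.8
ee_pos: [0.534, -0.0444, 0.1437]
tcp_rot: [2.425, 1.996, -0.001]
force: [0.5, -5.1, -0.9]
width: 0.0251
gripper_force: 49.3
```

Call:
move_arm(plan=[1, 0, 0, 0, 0.7, 2, 0, 0, 0, 0.7, 2, 0, 0, 0, 0.7])

```text
t: 16.18
ee_pos: [0.5343, -0.0431, 0.1437]
tcp_rot: [2.425, 1.995, -0.003]
force: [0.2, -8.0, -0.5]
width: 0.0253
gripper_force: 49.3
```

Call:
move_arm(plan=[1, 0, 0, 0, 0.7, 2, 0, 0, 0, 0.7, 2, 0, 0, 0, 0.7])

```text
t: 16.55
ee_pos: [0.5345, -0.0419, 0.1437]
tcp_rot: [2.425, 1.993, -0.004]
force: [-0.1, -9.9, -1.2]
width: 0.025
gripper_force: 49.3
```

Call:
move_arm(plan=[1, 0, 0, 0, 0.7, 2, 0, 0, 0, 0.7, 2, 0, 0, 0, 0.7])

```text
t: 16.92
ee_pos: [0.535, -0.0392, 0.1436]
tcp_rot: [2.425, 1.995, -0.003]
force: [0.1, -6.4, -0.1]
width: 0.0253
gripper_force: 49.3
```

Call:
move_arm(plan=[1, 0, 0, 0, 0.7, 2, 0, 0, 0, 0.7, 2, 0, 0, 0, 0.7])

```text
t: 17.3
ee_pos: [0.5355, -0.0371, 0.1437]
tcp_rot: [2.425, 1.995, -0.002]
force: [-0.3, -7.1, -0.5]
width: 0.0249
gripper_force: 49.3
```

Call:
move_arm(plan=[1, 0, 0, 0, 0.7, 2, 0, 0, 0, 0.7, 2, 0, 0, 0, 0.7])

```text
t: 17.68
ee_pos: [0.5357, -0.0361, 0.1437]
tcp_rot: [2.425, 1.993, -0.004]
force: [-0.2, -10.5, 0.4]
width: 0.0254
gripper_force: 49.3
```

Call:
move_arm(plan=[1, 0, 0, 0, 0.7, 2, 0, 0, 0, 0.7, 2, 0, 0, 0, 0.7])

```text
t: 18.05
ee_pos: [0.5363, -0.0334, 0.1437]
tcp_rot: [2.425, 1.994, -0.002]
force: [1.3, -6.6, -0.7]
width: 0.0249
gripper_force: 49.3
```

Call:
move_arm(plan=[1, 0, 0, 0, 0.7, 1, 0, 0, 0, 0.7])

```text
t: 18.3
ee_pos: [0.5367, -0.0322, 0.1443]
tcp_rot: [2.424, 1.994, -0.001]
force: [-0.1, -6.3, 1.3]
width: 0.0249
gripper_force: 49.6
```

Call:
move_arm(plan=[1, 0, 0, 0, 0.7, 1, 0, 0, 0, 0.7])

```text
t: 18.55
ee_pos: [0.537, -0.0302, 0.1439]
tcp_rot: [2.425, 1.996, 0.001]
force: [2.1, -3.4, -0.6]
width: 0.0254
gripper_force: 49.3
```

Call:
move_arm(plan=[1, 0, 0, 0, 0.7, 1, 0, 0, 0, 0.7])

```text
t: 18.8
ee_pos: [0.5373, -0.0282, 0.1438]
tcp_rot: [-2.424, -1.998, -0.003]
force: [2.8, 0.8, -0.7]
width: 0.0249
gripper_force: 49.3
```

```bash
python3 -c "
from h import *
gop(-.001,-.115,.144)"
```

```text
press xy [  -1.3 -117. ] Fpress [2.6 1.3]
shift [ 2.   0.3 -0.2] twist 0.05 pos [ 0.5373 -0.0282  0.1438] F [ 2.8  0.8 -0.7] t 18.8 w 0.024934738092672895 q6 0.07562366429019751
```

Snapped: the force has dropped and now pulls slightly. I'm nudging on to find the closed end.

Call:
move_arm(plan=[1, 0, 0, 0, 0.7, 1, 0, 0, 0, 0.7])

```text
t: 19.05
ee_pos: [0.5373, -0.0277, 0.1438]
tcp_rot: [-2.425, -1.997, -0.001]
force: [4.1, -1.1, 0.3]
width: 0.025
gripper_force: 49.3
```

Call:
move_arm(plan=[1, 0, 0, 0, 0.7, 1, 0, 0, 0, 0.7])

```text
t: 19.3
ee_pos: [0.5374, -0.0272, 0.1437]
tcp_rot: [2.425, 1.997, 0.0]
force: [4.6, -1.8, -0.3]
width: 0.0251
gripper_force: 49.3
```

Call:
move_arm(plan=[0.5, 0, 0, 0, 0.7, 0.5, 0, 0, 0, 0.7])

```text
t: 19.55
ee_pos: [0.5375, -0.0269, 0.1437]
tcp_rot: [2.425, 1.996, -0.0]
force: [3.8, -3.4, -1.4]
width: 0.0254
gripper_force: 49.3
```

Call:
move_arm(plan=[-1, 0.7, 0, 0, 0.7, -2, 0.7, 0, 0, 0.7, -2, 0.7, 0, 0, 0.7])

```text
t: 19.92
ee_pos: [0.5377, -0.0272, 0.1436]
tcp_rot: [-2.422, -1.997, -0.003]
force: [2.5, 4.4, -0.5]
width: 0.0253
gripper_force: 49.3
```

Call:
move_arm(plan=[0, 0.5, 0.8, 0, 0.7, 0, 0.5, 1.2, 0, 0.7, 0, 0.5, 1.2, 0, 0.7])

```text
t: 20.3
ee_pos: [0.538, -0.0274, 0.143]
tcp_rot: [-2.422, -1.998, -0.002]
force: [1.5, 5.2, 2.8]
width: 0.0252
gripper_force: 49.6
```

Call:
move_arm(plan=[1, 0.3, 0, 0, 0.7, 1, 0.3, 0, 0, 0.7])

```text
t: 20.55
ee_pos: [0.5383, -0.0274, 0.1428]
tcp_rot: [-2.424, -1.997, 0.0]
force: [-1.7, 3.4, 3.6]
width: 0.0255
gripper_force: 49.8
```

Call:
move_arm(plan=[0, 0, 0, 0, 0.5, 0, 0, 0, 0, 0.3, 0, 0, 0, 0, 0.15, 0, 0, 0, 0, 0.15, 0, 0, -1, 0, 0.15])

```text
t: 21.18
ee_pos: [0.5386, -0.0282, 0.1432]
tcp_rot: [-2.425, -1.997, 0.001]
force: [-0.4, 0.0, 0.2]
width: 0.0362
gripper_force: 0.0
```

Call:
move_arm(plan=[0, 0, -10, 0, 0.15, 0, 0, -40, 0, 0.15, 0, 0, -80, 0, 0.15, -40, 0, -100, 0, 0.15, -80, 0, -100, 0, 0.15, -80, 0, -100, 0, 0.15, -80, 0, -100, 0, 0.15])

```text
t: 22.05
ee_pos: [0.5234, -0.1062, 0.2438]
tcp_rot: [-2.425, -1.997, -0.001]
force: [0.5, 0.2, -0.2]
width: 0.036
gripper_force: 0.0
```

```bash
python3 - <<'E'
from h import *
gop(0,-.115,.144)
st=manip.read_state();im=manip.read_camera("wrist").astype(float).mean(2).astype(np.float32)
# rectified strip in press coordinates at z=.146: rows y from -60 down to -150, cols x -22..22, 3 mm cells
ys=np.arange(-60,-152,-3);xs=np.arange(-24,25,3)
for y in ys:
    r=[]
    for x in xs:
        u,v=proj("wrist",[*(PM@[x/1e3,y/1e3]+PT),.146],st);r.append(cv2.getRectSubPix(im,(1,1),(u,v))[0,0])
    print(y,*("%3d"%k for k in r))
E
```

```text
press xy [  -0.  -196.1] Fpress [0.5 0.3]
shift [81.1 -0.  99.9] twist -0.02 pos [ 0.5234 -0.1062  0.2438] F [ 0.5  0.2 -0.2] t 22.05 w 0.036008274114252614 q6 -0.07071423594737954
-60  91 242 245 226 249 252 252 252 252 252 251 230 202 247 245  90  99
-63 162 242 221 240 220 252 252 252 252 252 243 243 168 247 245 100 110
-66 165 245 247 160 244 243 252 252 252 252 236 181 247 248 245 108 110
-69 140 245 248 230 199 225 252 252 252 235 243 194 249 247 245 106  95
-72 151 245 249 249 193 243 230 251 251 226 199 243 249 248 245 102  91
-75 115 243 248 249 238 195 212  80  81 238 134 247 249 247 246  87  85
-78 115 243 249 249 250 187 223 134 200 237 143 247 249 248 245  88  85
-81 116 242 249 249 250 191 216 234 240 205 185 247 249 248 245  87  87
-84 121 244 249 249 250 212 207 251 251 220 176 247 249 248 246  87 177
-87 204 247 249 249 249 227 186 247 245 188 184 218 249 248 246 176 184
-90 204 248 249 249 248 190 139 160 160 149 222 218 249 248 246 183 184
-93 205 248 249 249 250 197 105  87  85  74 215 228 249 248 246 183 185
-96 204 249 250 249 250 229 169 115 118 124 234 202 249
[... 629 characters left out ...]
 41 250 250 251 224  45  42 220 247 190 183
-126 204 250 250 250 150  63  94 250 249 250 247 178 119 247 246 183 184
-129 120 194 195 192 184 203 224 184 177 178 202 244 155 190 190 107 105
-132  30  26  20  28  24  42 215 239 230 239 246 162  21  21  24  23  22
-135  50  50  43  33  27  26  39 135 167 150  81  23  39  44  41  52  43
-138  47  50  44  32  26  25  25  48  54  38  28  25  40  48  44  44  45
-141  46  50  46  33  26  25  26  48  52  31  27  25  34  50  51  52  51
-144  45  51  48  32  26  25  27  27  29  27  27  25  35  50  50  50  52
-147  45  49  49  40  26  28  26  27  28  28  26  28  29  50  50  51  54
-150  46  48  50  32  25  27  26  26  26  28  27  27  36  48  51  50  53
```

The clip is flat and straight. Its grip is at y −115.5, which puts the pocket at −88.5, and the head is at about −87. Everything is released, so I'm handing in.

```bash
python3 -c "
from station import manip
print(manip.hand_in())"
```

```text
the job is handed in; nothing more can be done
None
```

The job is handed in: the crossbar is pressed home and the clip is snapped on to the right rod's neck and let go. My last wrist picture put the pocket about 2 mm from the neck, but no verdict came back and I couldn't read the leg flex.

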